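Take the glass off the domino box and open the box

TASK

We want to play, but somebody has left a thin glass tumbler on the lid of the blue domino box. Pick the glass up with a light grip, set it down softly and upright inside the wooden drinks ring and let go of it; then slide the lid of the box open as far as it goes. Keep the glass upright all the way, and leave the dominoes in the rack, the saucer, the ashtray and the mug alone.

Things in the scene. Friction and masses are not known exactly. Their poses are not given: they have to be found in the camera images.
- tumbler: Empty clear thin glass tumbler, 105 mm tall, outer diameter 58 mm at the base and 62 mm at the rim, wall 3 mm, about 150 g. Origin: centre of its underside, z up. Starts upright on the box lid, on the half away from the rib. It breaks if the fingers squeeze it with more than about 12 N each, is pressed against anything with more than 20 N, or is dropped from more than a few mm.
- drinks_ring: Round dark wooden drinks holder fixed to the table: outer diameter 82 mm, 20 mm high, open top, inner diameter 70 mm, inner floor 4 mm above the table. Origin: centre of its underside. The glass stands inside it, about central.
- domino_box: Blue plastic domino box fixed to the table, 200 mm (its own x) by 110 mm (its own y), 53 mm high to the top of its flat lid; full of ivory tiles. Origin: centre of its underside. The small steel spring clip on its +y side is undone and needs no handling.
- lid (a joint): The box's sliding lid: 0 m closed, growing as the lid slides out along the box's own -x (towards the robot's side), up to its stop at 0.12 m. A light, stiff slide (about 1.5 N).
- lid_rib (a point): Centre of the top of the white rib on the lid, by which it is slid: 12 mm thick along the box's x, 60 mm long along the box's y, standing 24 mm above the lid (rib top at 77 mm above the table). With the lid closed it lies 65 mm from the box's centre along the box's +x; it travels with the lid.
- saucer: Green ceramic saucer, diameter 132 mm, 18 mm high, loose on the table. Origin: centre of its underside. Leave alone.
- ashtray: Round stainless steel ashtray, diameter 108 mm, 28 mm high, loose. Origin: centre of its underside. Leave alone.
- mug: Red plastic mug, diameter 80 mm, 90 mm high, loose. Origin: centre of its underside. Leave alone.
- domino0: Ivory-white domino 31 x 12 mm, 62 mm tall, standing loose on end in a row of five on the low wooden rack at the far side of the table (12 mm high ledge). Origin: centre of its underside. Leave alone.
- domino1: Ivory-white domino 31 x 12 mm, 62 mm tall, standing loose on end in a row of five on the low wooden rack at the far side of the table (12 mm high ledge). Origin: centre of its underside. Leave alone.
- domino2: Ivory-white domino 31 x 12 mm, 62 mm tall, standing loose on end in a row of five on the low wooden rack at the far side of the table (12 mm high ledge). Origin: centre of its underside. Leave alone.
- domino3: Ivory-white domino 31 x 12 mm, 62 mm tall, standing loose on end in a row of five on the low wooden rack at the far side of the table (12 mm high ledge). Origin: centre of its underside. Leave alone.
- domino4: Ivory-white domino 31 x 12 mm, 62 mm tall, standing loose on end in a row of five on the low wooden rack at the far side of the table (12 mm high ledge). Origin: centre of its underside. Leave alone.
Not all that is in view belongs to the job. What is shaped like the tumbler but yellow is not meant. Several things have the shape of the domino_box; the one meant has the colours described above.

How it is judged:
By the outcome, as a careful person would: the job done as asked, in the order asked, and still so for the second after the job is handed in, with the robot touching nothing.
It also fails if it takes over 61 s, if anything falls off the work surface, if the arm or the gripper's body presses on something with over 40 N, if the wrist force passes 120 N, or if a joint passes its speed limit or range.

ROBOT

A 6-joint arm with a two-finger parallel gripper is mounted at the origin on the work surface. World frame = base frame: x ahead of the robot, y to its left, z up, the work surface at z = 0. Lengths are in m, angles in rad, forces in N, time in s.
With the tool pointing down it reaches from about 0.275 to 0.75 m from the base axis. Payload 10.2 kg.
Tool frame: the origin (TCP) lies midway between the tips of the shut fingers; the grasp point (between the pads) lies 19 mm behind it; z points along the fingers, y is the direction in which the jaws open and shut (so a half turn about z gives the same grasp; the last joint's range is limited). The gripper opens to 88 mm and grips with 3 to 60 N. Pads are 18 mm wide; open, the fingers measure 123 mm over their backs; the gripper's body (75 mm by 187 mm) begins 45 mm behind the grasp point.
Start: joints at [1.037, 0.313, 1.498, -0, 1.331, -0.223], TCP at [0.161, 0.5, 0.201] pointing down, gripper open.
Joint ranges: [-2.94, 2.94], [-0.97, 2.17], [0.19, 2.56], [-1.23, 4.37], [0.02, 3.11], [-2.88, 2.88]. Speed limits (rad/s): [2.39, 2.39, 3.01, 3.14, 3.14, 3.14].

INTERFACE

Orientations are given as a unit quaternion [x, y, z, w].
In Python, from plant import ctrl, vision, workorder gives the robot as it stands. The module is installed in compiled form; this text tells all that it offers.
- The arm moves only by the tool arm_command, never from a script. Its argument "series" is a list of rows, each a list of 2 entries, a list of its own where there are three numbers: the shift along the tool's x, y, z in units of 25 mm (1.0 is 25 mm), then the turn about the tool's z in units of 5 degrees (1.0 is 5 degrees). A call has 1 to 5 rows; each row shifts and turns the commanded pose from where the row before left it, along the tool's axes as they then stand; what a row does not reach is not made up. A row lasts 1/12 s, in which the tool goes at most 41.7 mm and 7.16 degrees, less where a joint would pass 70% of its speed; a pose out of reach is approached as far as the arm can. A call is refused whole if a number of a shift passes 1 or a number of a turn 1, either way. A call with a gripper value outside its range is refused whole. "grip" is the finger opening in mm, from 0 to 88.1, set as the call begins (left out, the last holds). The fingers move at their own pace and stop on an object; "newtons" is the grip in N (left out, the last holds). Time passes only in rows, so rows that do not move let the fingers close. It gives the time, the measured TCP pose, the force and the opening at its end, in the units of the state.
- ctrl.state(): the state, without advancing time (a new reading comes with each control period).
- vision.camera(name): name is "scene" or "top" or "wrist"; returns a dict with "color" (480x640x3 uint8, red, green, blue), "range_z" (480x640 float32, m along the optical axis (not along the pixel's ray), 0 where there is no reading), "vertical_fov" (degrees; the focal length in pixels is half the picture's height over the tangent of half this angle, whatever the lens; pixels are square), "cx", "cy" (the principal point, pixels), "T" (4x4, takes a point from camera to world coordinates). Camera axes: x right, y up, looking along -z (the intrinsics and any distortion apply to the point x, -y, -z); pixel columns grow to the right and rows downward; lengths in m; the calibration is good to about 2 mm. A picture is of the moment at which its call begins.
- workorder.close_job(): hands the job in, once; it reports no verdict.
The state is a dict: "t": time; "q": joint angles; "joint_velocities": joint speeds; "joint_efforts": joint torques, N m; "eef_pos": TCP position; "tool_rot": TCP orientation; "ft_force": force on the tool from outside, world axes, zero at the start; "moment": the same for the moment, N m; "width": finger opening in m.
Only numpy, scipy, OpenCV 4.12 (cv2) and the standard library are available. Lean on these libraries where they do the work, as an engineer would, in place of code of your own. Each camera call takes 0.05 s, during which the arm holds its last target. There are 200 camera calls.

## Working session

There is one attempt and no reset: what is moved stays moved. The work goes in short steps, Python scripts to look and compute and a tool call to move; the robot and the scene stay as the last step left them, time stands still between calls to the robot, and variables do not carry over. Pictures are saved under pics/ and viewed, about 8 in all and at most 12, crops included, and the job is handed in when it is done.

Besides the shell and the picture viewer there is one more tool, called after "Emit:" as a command line: name --argument value ..., lists and objects as JSON in quotes. arm_command: Moves the arm, as the interface text tells. Its arguments: {"type":"object","properties":{"series":{"type":"array"},"grip":{"type":"number"},"newtons":{"type":"number"}},"required":["series"]}

```bash
mkdir -p pics; cat > h.py <<'E'
import numpy as np, cv2
from plant import ctrl, vision, workorder
from scipy.spatial.transform import Rotation as R
def cam(n):
    c=vision.camera(n); return c
def world(c,u,v,z=None):
    """u,v arrays; depth from range image unless given plane z"""
    f=240/np.tan(np.radians(c['vertical_fov'])/2)
    u=np.asarray(u,float);v=np.asarray(v,float)
    d=np.stack([(u-c['cx'])/f,-(v-c['cy'])/f,-np.ones_like(u)],-1)
    T=c['T']
    if z is None:
        r=c['range_z'][v.astype(int),u.astype(int)]
        return (d*r[...,None])@T[:3,:3].T+T[:3,3]
    D=d@T[:3,:3].T
    return T[:3,3]+D*((z-T[2,3])/D[...,2])[...,None]
def save(n,img): cv2.imwrite('pics/'+n+'.png',cv2.cvtColor(img,cv2.COLOR_RGB2BGR))
E
python3 - <<'E'
from h import *
for n in('top','scene'):
    c=cam(n); save(n+'0',c['color']); np.save(n+'0.npy',c,allow_pickle=True)
    print(n,{k:c[k] for k in c if k not in('color','range_z')})
print(ctrl.state())
E
```

```text
top {'vertical_fov': 45.40321384625678, 'cx': 318.1604178165761, 'cy': 247.20583367948817, 'T': array([[-2.18264405e-03,  9.86824133e-01, -1.61781848e-01,
         3.51956917e-01],
       [-9.99823905e-01,  8.61872930e-04,  1.87460877e-02,
         8.06268718e-03],
       [ 1.86385272e-02,  1.61794275e-01,  9.86648477e-01,
         1.32410408e+00],
       [ 0.00000000e+00,  0.00000000e+00,  0.00000000e+00,
         1.00000000e+00]])}
scene {'vertical_fov': 48.77515243484096, 'cx': 321.71058499815456, 'cy': 249.9903056735734, 'T': array([[ 0.08646271, -0.66970695,  0.73757495,  1.28094776],
       [ 0.99617125,  0.06772221, -0.05528609, -0.0412966 ],
       [-0.01292473,  0.73953114,  0.67299825,  0.77873858],
       [ 0.        ,  0.        ,  0.        ,  1.        ]])}
{'t': 0.1, 'q': array([ 1.03663091e+00,  3.13357209e-01,  1.49831770e+00,  2.80659732e-06,
        1.33099375e+00, -2.23417511e-01]), 'joint_velocities': array([-0.00194123, -0.00226956, -0.00010603,  0.0013015 ,  0.00091273,
       -0.00014713]), 'joint_efforts': array([ 1.36347142e-03, -4.02811968e+01, -2.52645600e+01,  6.94674184e-02,
        3.42807861e-02, -6.74632020e-05]), 'eef_pos': array([0.1604217 , 0.49963329, 0.20075351]), 'tool_rot': array([ 1.54749866e-01,  9.87953536e-01, -4.99360957e-04, -2.00218637e-04]), 'ft_force': array([ 0.2483941 , -0.84132564, -0.26095668]), 'moment': array([ 0.00645154, -0.0060816 ,  0.00737343]), 'width': 0.08825987536896968}
```

View pics/top0.png

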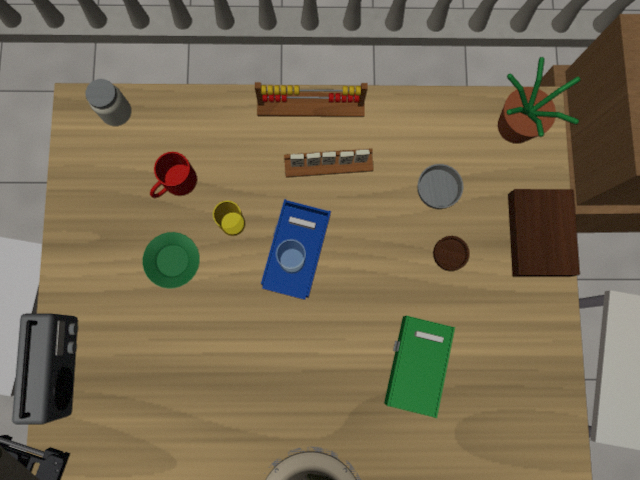

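View pics/scene0.png

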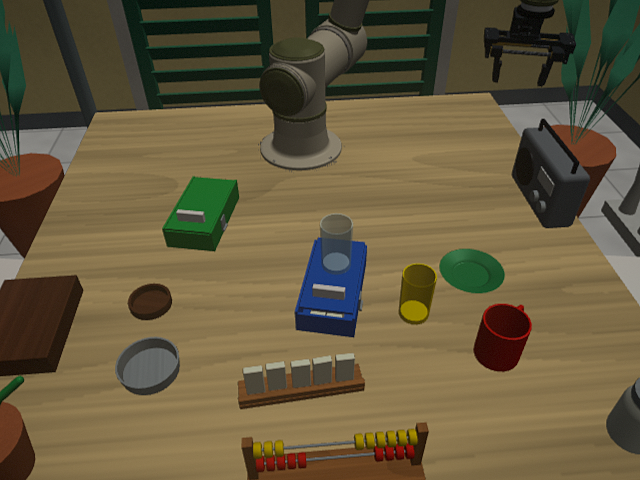

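The top view shows the blue box at about (296,249) with the tumbler on it at (291,256). The rib is at (302,222), the ring at (451,253) and the yellow decoy at (229,218). In the scene view the tumbler stands at (336,243) and the rib is at (328,292).

```bash
python3 - <<'E'
from h import *
for n in('top','scene'):
    c=np.load(n+'0.npy',allow_pickle=True).item()
    im=c['color'].astype(int); r,g,b=im[...,0],im[...,1],im[...,2]
    V,U=np.mgrid[:480,:640]; P=world(c,U,V); ok=c['range_z']>0
    bl=ok&(b>90)&(r<60)&(b>g*1.5)&(np.abs(P[...,2]-.053)<.006)&(P[...,0]<.8)
    print(n,'lid n',bl.sum()); q=P[bl]
    rect=cv2.minAreaRect(q[:,:2].astype(np.float32)*1000); print(rect, np.median(q[:,2]))
    rb=ok&(np.abs(P[...,2]-.077)<.006)&(im.min(-1)>140)&(np.hypot(P[...,0]-rect[0][0]/1000,P[...,1]-rect[0][1]/1000)<.12)
    print('rib',rb.sum(),P[rb].mean(0) if rb.any() else 0, cv2.minAreaRect(P[rb][:,:2].astype(np.float32)*1000) if rb.sum()>5 else '')
    u0,v0=(451,253) if n=='top' else (150,301)
    w=ok&(np.hypot(U-u0,V-v0)<32)&(P[...,2]>.012)&(P[...,2]<.028)
    print('ring',w.sum(),cv2.minEnclosingCircle(P[w][:,:2].astype(np.float32)*1000), np.median(P[w],0))
    u0,v0=(291,252) if n=='top' else (336,243)
    w=ok&(np.hypot(U-u0,V-v0)<40)&(P[...,2]>.145)&(P[...,2]<.17)
    print('glass rim',w.sum(),cv2.minEnclosingCircle(P[w][:,:2].astype(np.float32)*1000) if w.any() else '')
    u0,v0=(229,218) if n=='top' else (417,293)
    w=ok&(np.hypot(U-u0,V-v0)<40)&(P[...,2]>.09)&(P[...,2]<.115)
    print('yellow rim',w.sum(),cv2.minEnclosingCircle(P[w][:,:2].astype(np.float32)*1000) if w.any() else '')
    if n=='top':
        print('glass via rim px',world(c,np.array([291.]),np.array([248.]),.158),'base',world(c,np.array([291.]),np.array([262.]),.056))
        k=cv2.resize(c['color'][185:310,235:395],None,fx=5,fy=4.7,interpolation=cv2.INTER_CUBIC); save('crop0',k[:587,:800])
E
```

```text
top lid n 3093
((557.1318969726562, 35.31441879272461), (109.09937286376953, 207.64553833007812), 75.35369110107422) 0.052826937225757264
rib 107 [0.61351221 0.02107295 0.07700314] ((613.4130859375, 20.858932495117188), (56.56182098388672, 10.368547439575195), 74.80609893798828)
ring 307 ((552.484375, -326.3096923828125), 41.859130859375) [ 0.55339976 -0.32565933  0.0186703 ]
glass rim 177 ((529.7106323242188, 42.26042938232422), 31.051183700561523)
yellow rim 212 ((623.9457397460938, 182.6878204345703), 31.250879287719727)
glass via rim px [[0.5414594  0.04181193 0.158     ]] base [[0.5264212  0.04459099 0.056     ]]
scene lid n 2596
((558.82275390625, 33.9815673828125), (109.16938781738281, 209.20521545410156), 75.27685546875) 0.05351364122065977
rib 111 [0.61447475 0.01958524 0.07744273] ((614.482421875, 19.371013641357422), (57.54248046875, 10.394464492797852), 75.5016098022461)
ring 503 ((553.613525390625, -326.83837890625), 42.26023483276367) [ 0.55648837 -0.3257427   0.01933518]
glass rim 436 ((530.2987060546875, 42.472591400146484), 32.59791564941406)
yellow rim 511 ((625.6950073242188, 182.93775939941406), 32.31645584106445)
```

View pics/crop0.png

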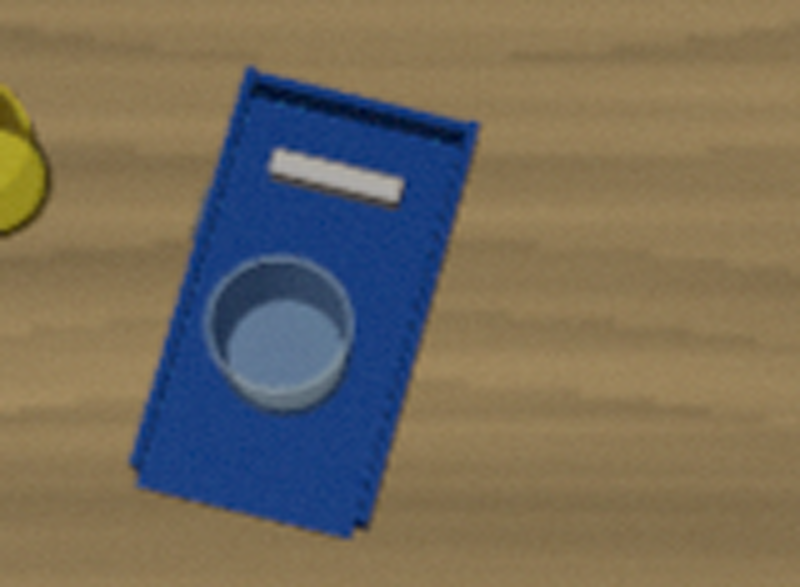

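Emit:
arm_command --series '[[[0,-0.5,0],0],[[0,-1,0],0],[[0,-1,0],0],[[-0.5,-1,0],0],[[-0.9,-0.7,0],0]]' --grip 88 --newtons 7

```text
t: 0.52
eef_pos: [0.1601, 0.3877, 0.201]
tool_rot: [0.153, 0.988, -0.0, -0.0]
ft_force: [0.7, 0.0, 0.2]
width: 0.0882
```

Emit:
arm_command --series '[[[-1,-0.45,0],0],[[-1,-0.45,0],0],[[-1,-0.45,0],0],[[-1,-0.45,0],0],[[-1,-0.45,0],0]]'

```text
t: 0.93
eef_pos: [0.2642, 0.2963, 0.2011]
tool_rot: [0.155, 0.988, -0.0, -0.0]
ft_force: [-0.2, -0.3, 0.4]
width: 0.0878
```

Emit:
arm_command --series '[[[-1,-0.45,0],0],[[-1,-0.45,0],0],[[-1,-0.45,0],0],[[-1,-0.45,0],0],[[-0.5,-0.2,0],0]]'

```text
t: 1.35
eef_pos: [0.3569, 0.2135, 0.201]
tool_rot: [0.156, 0.988, -0.0, -0.0]
ft_force: [-0.7, -0.0, 0.2]
width: 0.0879
```

```bash
cat >> h.py <<'E'
def delta(p,ang=75):
    s=ctrl.state(); M=R.from_quat(s['tool_rot']).as_matrix()
    d=M.T@(np.array(p)-s['eef_pos'])/.025
    y=M[:,1]; a=np.degrees(np.arctan2(y[1],y[0])); 
    print('t',s['t'],'pos',s['eef_pos'].round(4),'jaw',a.round(2),'F',s['ft_force'].round(1),'w',s['width'])
    print('tool units',d.round(2),'turn units',round(-((ang-a+90)%180-90)/5,2),'tilt',M[:,2].round(4))
E
python3 -c "
from h import *
delta([.53,.0425,.2])"
```

```text
t 1.35 pos [0.3569 0.2135 0.201 ] jaw 72.09 F [-0.7 -0.   0.2] w 0.08790270026836769
tool units [-8.69 -4.38  0.04] turn units -0.58 tilt [-2.e-04 -5.e-04 -1.e+00]
```

Emit:
arm_command --series '[[[-0.9,-0.45,0],-0.15],[[-0.9,-0.45,0],-0.15],[[-0.9,-0.45,0],-0.15],[[-0.9,-0.45,0],-0.13],[[-0.9,-0.45,0],0]]'

```text
t: 1.77
eef_pos: [0.4482, 0.1288, 0.201]
tool_rot: [0.13, 0.992, -0.0, -0.0]
ft_force: [-0.0, 0.3, -0.2]
width: 0.088
```

Emit:
arm_command --series '[[[-0.9,-0.45,0],0],[[-0.9,-0.45,0],0],[[-0.5,-0.25,0],0],[[0,0,0],0],[[0,0,0],0]]'

```text
t: 2.18
eef_pos: [0.4953, 0.0874, 0.2008]
tool_rot: [0.13, 0.992, 0.0, -0.001]
ft_force: [0.7, -0.4, 0.2]
width: 0.0879
```

```bash
python3 -c "
from h import *
delta([.53,.0425,.2])
c=cam('wrist'); V,U=np.mgrid[:480,:640]; P=world(c,U,V)
w=(c['range_z']>0)&(P[...,2]>.15)&(P[...,2]<.165)&(np.hypot(P[...,0]-.53,P[...,1]-.0425)<.045)
print(w.sum(),cv2.minEnclosingCircle(P[w][:,:2].astype(np.float32)*1000) if w.any() else '')
save('w1',c['color'])"
```

```text
t 2.1833 pos [0.4953 0.0874 0.2008] jaw 75.05 F [ 0.7 -0.4  0.2] w 0.087866456903868
tool units [-1.8  -1.38  0.03] turn units 0.01 tilt [-1.1e-03  3.0e-04 -1.0e+00]
1962 ((529.29248046875, 41.75845718383789), 31.178611755371094)
```

View pics/w1.png

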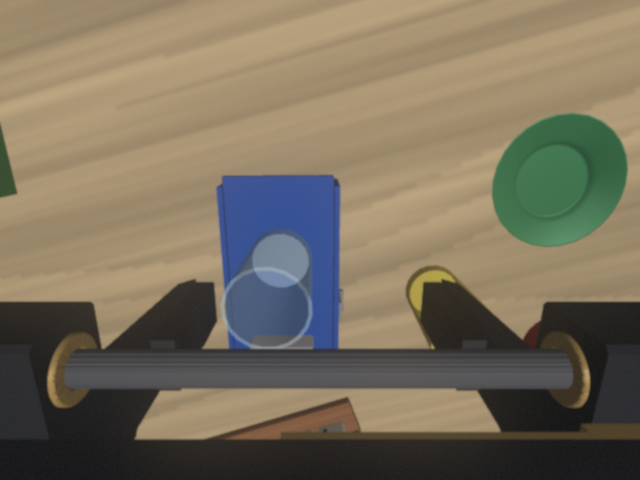

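The wrist view shows the clear tumbler's rim at (267,308). The fingers are still to its left, and the yellow glass is at (435,290). The measured rim centre is (0.5295, 0.042), so I'll finish centring.

Emit:
arm_command --series '[[[-0.8,-0.6,0],0],[[-0.8,-0.6,0],0],[[-0.2,-0.2,0],0],[[0,0,0],0],[[0,0,0],0]]'

```text
t: 2.65
eef_pos: [0.5294, 0.0428, 0.2012]
tool_rot: [0.13, 0.992, 0.0, -0.0]
ft_force: [-0.6, 0.0, -0.4]
width: 0.0881
```

```bash
python3 -c "
from h import *
delta([.5295,.042,.11])"
```

```text
t 2.65 pos [0.5294 0.0428 0.2012] jaw 75.11 F [-0.6  0.  -0.4] w 0.08805931706840174
tool units [-0.01 -0.03  3.65] turn units 0.02 tilt [-5.e-04  4.e-04 -1.e+00]
```

Emit:
arm_command --series '[[[0,-0.03,0.6],0],[[0,0,0.7],0],[[0,0,0.7],0],[[0,0,0.7],0],[[0,0,0.6],0]]'

```text
t: 3.07
eef_pos: [0.5288, 0.0426, 0.1179]
tool_rot: [0.129, 0.992, 0.0, -0.0]
ft_force: [0.5, -0.6, -0.4]
width: 0.088
```

Emit:
arm_command --series '[[[0,0,0.35],0],[[0,0,0],0],[[0,0,0],0]]'

```text
t: 3.32
eef_pos: [0.5298, 0.0417, 0.1105]
tool_rot: [0.129, 0.992, 0.0, 0.0]
ft_force: [-0.3, -0.3, 0.1]
width: 0.0878
```

Emit:
arm_command --series '[[[0,0,0],0],[[0,0,0],0],[[0,0,0],0],[[0,0,0],0],[[0,0,0],0]]' --grip 55 --newtons 6.5

```text
t: 3.73
eef_pos: [0.5302, 0.0412, 0.1104]
tool_rot: [0.13, 0.992, 0.0, 0.0]
ft_force: [0.3, 1.0, 2.0]
width: 0.0614
```

Emit:
arm_command --series '[[[0,0,0],0],[[0,0,0],0],[[0,0,0],0],[[0,0,0],0],[[0,0,0],0]]'

```text
t: 4.15
eef_pos: [0.5303, 0.0412, 0.1103]
tool_rot: [0.13, 0.992, 0.0, 0.0]
ft_force: [0.7, 1.2, 5.5]
width: 0.0613
```

Emit:
arm_command --series '[[[0,0,-0.1],0],[[0,0,-0.2],0],[[0,0,-0.3],0],[[0,0,-0.4],0],[[0,0,-0.5],0]]'

```text
t: 4.57
eef_pos: [0.5297, 0.041, 0.1481]
tool_rot: [0.13, 0.992, -0.0, -0.001]
ft_force: [0.7, -0.0, -2.1]
width: 0.0615
```

Emit:
arm_command --series '[[[0,0,-0.3],0],[[0,0,-0.2],0],[[0,0,0],0],[[0,0,0],0]]'

```text
t: 4.9
eef_pos: [0.5299, 0.0411, 0.1599]
tool_rot: [0.13, 0.992, -0.0, -0.0]
ft_force: [-0.3, 0.2, -2.3]
width: 0.0616
```

```bash
python3 -c "
from h import *
delta([.553,-.3265,.165])
c=cam('scene'); save('s2',c['color'][100:340,180:480].repeat(2,0).repeat(2,1))"
```

```text
t 4.9 pos [0.5299 0.0411 0.1599] jaw 75.09 F [-0.3  0.2 -2.3] w 0.06161169496514972
tool units [ -4.67 -13.97  -0.2 ] turn units 0.02 tilt [-1.e-04 -1.e-04 -1.e+00]
```

View pics/s2.png

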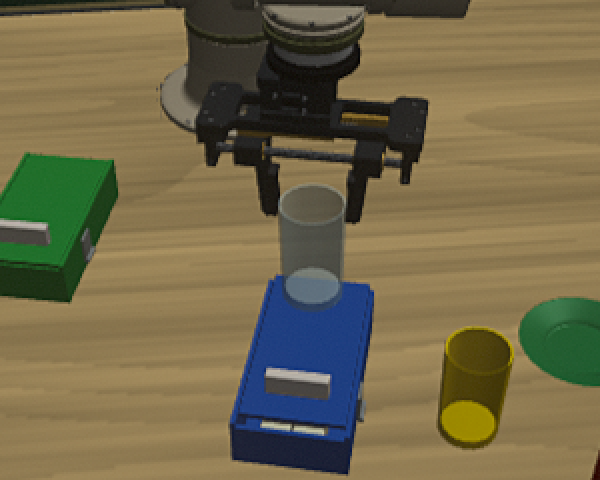

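The glass is held upright and clear of the lid. The rib is at (298,382) in this crop, and the neighbouring objects haven't moved.

Emit:
arm_command --series '[[[-0.07,-0.2,0],0],[[-0.14,-0.4,0],0],[[-0.2,-0.6,0],0],[[-0.25,-0.75,0],0],[[-0.27,-0.8,0],0]]'

```text
t: 5.37
eef_pos: [0.5346, -0.0327, 0.1597]
tool_rot: [0.13, 0.992, -0.0, -0.0]
ft_force: [0.2, -0.1, -0.7]
width: 0.0618
```

Emit:
arm_command --series '[[[-0.27,-0.8,0],0],[[-0.27,-0.8,0],0],[[-0.27,-0.8,0],0],[[-0.27,-0.8,0],0],[[-0.27,-0.8,0],0]]'

```text
t: 5.78
eef_pos: [0.5413, -0.1386, 0.1596]
tool_rot: [0.13, 0.992, 0.0, -0.0]
ft_force: [-0.7, 0.3, -2.1]
width: 0.0616
```

Emit:
arm_command --series '[[[-0.27,-0.8,0],0],[[-0.27,-0.8,0],0],[[-0.27,-0.8,0],0],[[-0.27,-0.8,0],0],[[-0.27,-0.8,0],0]]'

```text
t: 6.2
eef_pos: [0.548, -0.2439, 0.1595]
tool_rot: [0.13, 0.992, 0.0, -0.0]
ft_force: [0.3, -0.7, -1.6]
width: 0.0616
```

Emit:
arm_command --series '[[[-0.25,-0.75,0],0],[[-0.2,-0.6,0],0],[[-0.14,-0.4,0],0],[[-0.07,-0.2,0],0],[[0,0,0],0]]'

```text
t: 6.62
eef_pos: [0.5516, -0.2943, 0.1595]
tool_rot: [0.13, 0.991, 0.0, -0.0]
ft_force: [-0.2, 1.4, -1.9]
width: 0.0614
```

```bash
python3 -c "
from h import *
delta([.553,-.3265,.07])"
```

```text
t 6.6167 pos [ 0.5516 -0.2943  0.1595] jaw 75.03 F [-0.2  1.4 -1.9] w 0.061391108985041236
tool units [-0.39 -1.23  3.58] turn units 0.01 tilt [-4.e-04  2.e-04 -1.e+00]
```

Emit:
arm_command --series '[[[-0.1,-0.3,0],0],[[-0.15,-0.5,0],0],[[-0.1,-0.3,0],0],[[-0.04,-0.13,0],0],[[0,0,0],0]]'

```text
t: 7.03
eef_pos: [0.5534, -0.3259, 0.1598]
tool_rot: [0.13, 0.992, 0.0, -0.0]
ft_force: [-0.5, 0.7, -1.6]
width: 0.0617
```

Emit:
arm_command --series '[[[0,0,0.3],0],[[0,0,0.5],0],[[0,0,0.5],0],[[0,0,0.5],0],[[0,0,0.2],0]]'

```text
t: 7.45
eef_pos: [0.5529, -0.3243, 0.1077]
tool_rot: [0.129, 0.992, 0.001, -0.001]
ft_force: [-0.3, 1.0, -1.7]
width: 0.0614
```

Emit:
arm_command --series '[[[0,0,0],0],[[0,0,0],0]]'

```text
t: 7.62
eef_pos: [0.5536, -0.3253, 0.1102]
tool_rot: [0.13, 0.992, -0.0, 0.0]
ft_force: [-0.3, 0.2, -1.1]
width: 0.0613
```

```bash
python3 -c "
from h import *
delta([.553,-.3265,.0613])
c=cam('scene'); V,U=np.mgrid[:480,:640]; P=world(c,U,V); z=P[...,2]; d=np.hypot(P[...,0]-.553,P[...,1]+.3265); g=c['color'].astype(int)
for lo in np.arange(.02,.16,.01):
  w=(c['range_z']>0)&(z>lo)&(z<lo+.01)&(d<.05)
  if w.sum()>20: print(lo.round(2),w.sum(),cv2.minEnclosingCircle(P[w][:,:2].astype(np.float32)*1000))
save('s3',c['color'][180:380,50:300].repeat(3,0).repeat(3,1))"
```

```text
t 7.6167 pos [ 0.5536 -0.3253  0.1102] jaw 75.11 F [-0.3  0.2 -1.1] w 0.061340454482244205
tool units [ 0.01 -0.05  1.96] turn units 0.02 tilt [ 0. -0. -1.]
0.02 156 ((554.6332397460938, -326.0898132324219), 40.616180419921875)
0.05 70 ((556.5863037109375, -322.35382080078125), 28.48518943786621)
0.06 122 ((556.3162231445312, -322.7415771484375), 28.662960052490234)
0.07 123 ((557.2457275390625, -322.6014404296875), 28.64862823486328)
0.08 127 ((556.1568603515625, -322.95068359375), 29.002330780029297)
0.09 128 ((556.4219360351562, -322.77606201171875), 28.849346160888672)
0.1 143 ((557.523193359375, -322.5845947265625), 29.41103172302246)
0.11 171 ((553.5128784179688, -325.0753173828125), 31.13309669494629)
0.12 230 ((552.1038818359375, -325.8970031738281), 33.54279327392578)
0.13 251 ((553.2575073242188, -323.92291259765625), 31.503398895263672)
0.14 264 ((558.693603515625, -329.0123291015625), 38.09735107421875)
0.15 367 ((554.9896240234375, -324.9513244628906), 45.69538116455078)
0.16 128 ((555.3119506835938, -325.0818786621094), 46.11376190185547)
```

View pics/s3.png

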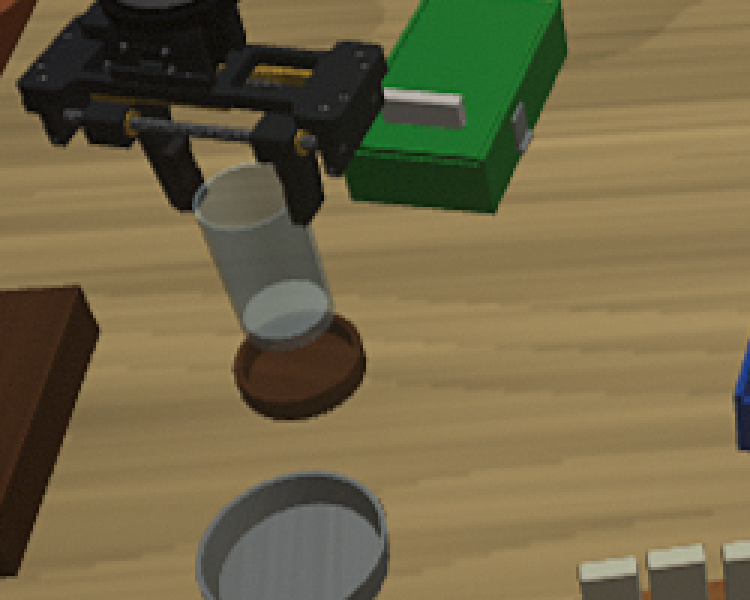

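The glass is held over the ring (ring at about (300,370) in the crop). Its lean is perspective only: the depth slices give the same centre at every height. It lines up with the ring, so I'll lower it.

Emit:
arm_command --series '[[[0,-0.05,0.3],0],[[0,0,0.4],0],[[0,0,0.4],0],[[0,0,0.3],0],[[0,0,0.2],0]]'

```text
t: 8.08
eef_pos: [0.5527, -0.3264, 0.0682]
tool_rot: [0.13, 0.992, 0.001, -0.001]
ft_force: [0.3, -0.3, -1.1]
width: 0.0615
```

Emit:
arm_command --series '[[[0,0,0.08],0],[[0,0,0.06],0],[[0,0,0.04],0],[[0,0,0],0],[[0,0,0],0]]'

```text
t: 8.5
eef_pos: [0.5533, -0.3268, 0.0658]
tool_rot: [0.13, 0.992, -0.0, 0.0]
ft_force: [0.4, -0.4, -2.5]
width: 0.0616
```

Emit:
arm_command --series '[[[0,0,0.05],0],[[0,0,0.03],0],[[0,0,0.03],0],[[0,0,0],0],[[0,0,0],0]]'

```text
t: 8.92
eef_pos: [0.5531, -0.3267, 0.0627]
tool_rot: [0.13, 0.992, 0.0, -0.0]
ft_force: [-0.0, -0.0, -1.6]
width: 0.0616
```

Emit:
arm_command --series '[[[0,0,0.03],0],[[0,0,0.02],0],[[0,0,0],0],[[0,0,0],0]]'

```text
t: 9.25
eef_pos: [0.5532, -0.3268, 0.0615]
tool_rot: [0.13, 0.992, -0.0, 0.0]
ft_force: [-0.7, 0.0, -1.4]
width: 0.0616
```

Emit:
arm_command --series '[[[0,0,0.03],0],[[0,0,0],0],[[0,0,0],0],[[0,0,0],0]]'

```text
t: 9.58
eef_pos: [0.5535, -0.3268, 0.0613]
tool_rot: [0.13, 0.992, -0.0, 0.0]
ft_force: [0.1, 2.7, 4.7]
width: 0.0615
```

Contact: about 5 N upward. Now I'll release.

Emit:
arm_command --series '[[[0,0,0],0],[[0,0,0],0],[[0,0,0],0],[[0,0,0],0],[[0,0,0],0]]' --grip 84

```text
t: 10.0
eef_pos: [0.553, -0.3267, 0.0605]
tool_rot: [0.13, 0.992, 0.0, -0.0]
ft_force: [0.5, 0.0, -0.9]
width: 0.0837
```

```bash
python3 -c "
from h import *
delta([.553,-.3265,.18])
c=cam('scene'); V,U=np.mgrid[:480,:640]; P=world(c,U,V); z=P[...,2]; d=np.hypot(P[...,0]-.553,P[...,1]+.3265)
for lo in np.arange(.02,.12,.01):
  w=(c['range_z']>0)&(z>lo)&(z<lo+.01)&(d<.036)
  if w.sum()>20: print(lo.round(2),w.sum(),cv2.minEnclosingCircle(P[w][:,:2].astype(np.float32)*1000))
save('s4',c['color'][180:380,50:300].repeat(3,0).repeat(3,1))"
```

```text
t 10.0 pos [ 0.553  -0.3267  0.0605] jaw 75.09 F [ 0.5  0.  -0.9] w 0.0836775163149175
tool units [ 0.    0.01 -4.78] turn units 0.02 tilt [-4.e-04  2.e-04 -1.e+00]
0.02 135 ((553.555419921875, -326.4124755859375), 35.871246337890625)
0.03 117 ((556.27294921875, -323.83203125), 28.883378982543945)
0.04 117 ((559.019775390625, -323.067626953125), 28.92168426513672)
0.05 122 ((557.4227294921875, -323.6258544921875), 29.316829681396484)
0.06 174 ((552.7772216796875, -327.10162353515625), 32.09659957885742)
0.07 205 ((552.6250610351562, -326.4249267578125), 31.801128387451172)
0.08 240 ((553.6878662109375, -327.1797790527344), 31.922283172607422)
0.09 266 ((552.9714965820312, -325.61480712890625), 32.2094612121582)
0.1 291 ((551.7867431640625, -324.86041259765625), 33.332881927490234)
0.11 53 ((553.2403564453125, -324.4715270996094), 31.48918342590332)
```

View pics/s4.png

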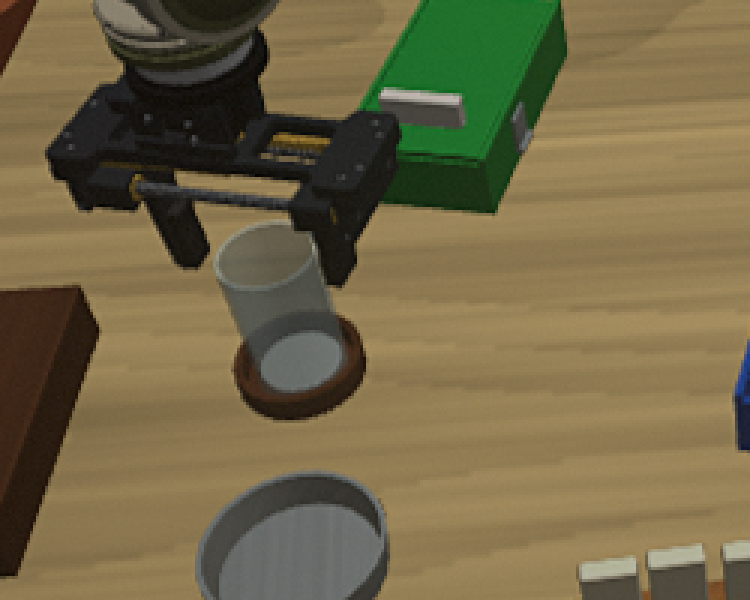

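The glass stands inside the ring (base at (303,362) in the crop) with the fingers clear on both sides. I'll raise, travel to the rib and close the fingers.

Emit:
arm_command --series '[[[0,0,-0.5],0],[[0,0,-1],0],[[0,0,-1],0],[[0,0,-1],0],[[0,0,-1],0]]'

```text
t: 10.47
eef_pos: [0.5531, -0.3267, 0.1756]
tool_rot: [0.13, 0.992, -0.0, 0.0]
ft_force: [0.2, -0.3, 0.4]
width: 0.0841
```

Emit:
arm_command --series '[[[0,0,-0.5],0],[[0,0,0],0],[[0,0,0],0]]'

```text
t: 10.72
eef_pos: [0.5532, -0.3268, 0.1863]
tool_rot: [0.13, 0.992, -0.0, 0.0]
ft_force: [0.0, -0.8, -0.4]
width: 0.084
```

```bash
python3 -c "
from h import *
delta([.643,.0125,.18])"
```

```text
t 10.7167 pos [ 0.5532 -0.3268  0.1863] jaw 75.09 F [ 0.  -0.8 -0.4] w 0.08395653645614637
tool units [ 0.02 14.04  0.24] turn units 0.02 tilt [ 8.e-04 -8.e-04 -1.e+00]
```

Emit:
arm_command --series '[[[0,0.5,0],0],[[0,1,0],0],[[0,1,0],0],[[0,1,0],0],[[0,1,0],0]]' --grip 0

```text
t: 11.13
eef_pos: [0.5819, -0.2157, 0.1843]
tool_rot: [0.13, 0.992, 0.001, -0.001]
ft_force: [-0.2, 0.2, 0.3]
width: 0.0523
```

Emit:
arm_command --series '[[[0,1,0],0],[[0,1,0],0],[[0,1,0],0],[[0,1,0],0],[[0,1,0],0]]'

```text
t: 11.55
eef_pos: [0.6138, -0.0949, 0.1844]
tool_rot: [0.13, 0.992, 0.0, -0.001]
ft_force: [1.6, -1.0, 0.5]
width: 0.0195
```

Emit:
arm_command --series '[[[0,1,0],0],[[0,1,0],0],[[0,1,0],0],[[0,1,0],0],[[0,0.5,0],0]]'

```text
t: 11.97
eef_pos: [0.6428, 0.015, 0.1844]
tool_rot: [0.129, 0.992, 0.0, -0.001]
ft_force: [-0.3, -0.2, -0.5]
width: 0.0007
```

Emit:
arm_command --series '[[[0,0,0],0],[[0,0,0],0]]'

```text
t: 12.13
eef_pos: [0.6428, 0.0116, 0.185]
tool_rot: [0.129, 0.992, -0.0, -0.001]
ft_force: [-0.2, 0.5, 0.7]
width: 0.0002
```

```bash
python3 -c "
from h import *
delta([.643,.0125,.063])"
```

```text
t 12.1333 pos [0.6428 0.0116 0.185 ] jaw 75.15 F [-0.2  0.5  0.7] w 0.00022612783511691
tool units [-0.    0.04  4.88] turn units 0.03 tilt [-1.3e-03 -1.0e-04 -1.0e+00]
```

Descending behind the rib, then pushing along tool +x, which is the box's −x.

Emit:
arm_command --series '[[[0,0,0.6],0],[[0,0,1],0],[[0,0,1],0],[[0,0,1],0],[[0,0,0.7],0]]'

```text
t: 12.55
eef_pos: [0.6419, 0.0098, 0.0757]
tool_rot: [0.131, 0.991, -0.0, -0.001]
ft_force: [-0.9, 0.1, -0.2]
width: 0.0005
```

Emit:
arm_command --series '[[[0,0,0.4],0],[[0,0,0.15],0],[[0,0,0],0],[[0,0,0],0]]'

```text
t: 12.88
eef_pos: [0.6437, 0.0109, 0.0656]
tool_rot: [0.13, 0.992, -0.0, 0.001]
ft_force: [0.6, 0.0, 0.5]
width: 0.0003
```

Emit:
arm_command --series '[[[0.2,0,0],0],[[0.3,0,0],0],[[0.3,0,0],0],[[0.3,0,0],0],[[0.3,0,0],0]]'

```text
t: 13.3
eef_pos: [0.6092, 0.0206, 0.0655]
tool_rot: [0.13, 0.992, -0.0, 0.001]
ft_force: [-0.7, -0.4, 0.2]
width: 0.001
```

Emit:
arm_command --series '[[[0.4,0,0],0],[[0.4,0,0],0],[[0.4,0,0],0],[[0.4,0,0],0],[[0.4,0,0],0]]'

```text
t: 13.72
eef_pos: [0.5608, 0.0335, 0.0655]
tool_rot: [0.13, 0.992, -0.0, 0.001]
ft_force: [0.0, -0.2, -0.0]
width: 0.0004
```

```bash
python3 -c "
from h import *
delta([.5,.0125,.063])"
```

```text
t 13.7167 pos [0.5608 0.0335 0.0655] jaw 75.1 F [ 0.  -0.2 -0. ] w 0.0004336426230211674
tool units [ 2.13 -1.44  0.1 ] turn units 0.02 tilt [ 1.8e-03 -3.0e-04 -1.0e+00]
```

The wrist shows no push force, so I'll check whether the rib is moving.

```bash
python3 -c "
from h import *
c=cam('scene'); save('s5',c['color'][180:350,250:450].repeat(3,0).repeat(3,1))"
```

```text
(no output)
```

View pics/s5.png

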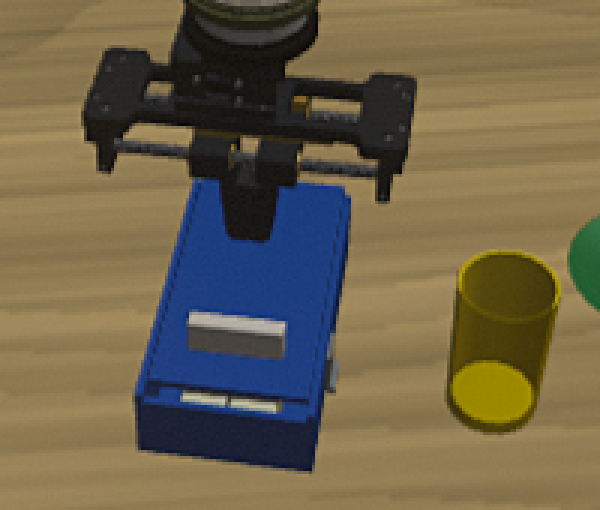

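The rib hasn't moved; the fingers have passed over to its near side. I'll measure the true tip height from depth.

```bash
python3 -c "
from h import *
c=cam('scene')
v=np.arange(236,272,2); u=np.full(v.shape,333)
for a,p,k in zip(v,world(c,u,v),c['color'][v,u]): print(a,p.round(4),k)
V,U=np.mgrid[:480,:640]; P=world(c,U,V)
rb=(np.abs(P[...,2]-.077)<.006)&(c['color'].min(-1)>140)&(np.hypot(P[...,0]-.56,P[...,1]-.035)<.12)
print('rib',rb.sum(),P[rb].mean(0),P[rb].min(0),P[rb].max(0))
s=ctrl.state();print(s['q'],s['eef_pos'])
"
```

```text
236 [0.5537 0.0343 0.1477] [40 40 42]
238 [0.5589 0.0338 0.1475] [39 37 36]
240 [0.5686 0.0328 0.1511] [42 41 41]
242 [0.5667 0.033  0.1447] [26 23 21]
244 [0.5665 0.033  0.1397] [24 22 22]
246 [0.5546 0.0342 0.124 ] [31 25 24]
248 [0.5582 0.0339 0.1223] [28 25 22]
250 [0.5688 0.0328 0.1271] [25 22 21]
252 [0.5685 0.0328 0.1217] [28 23 23]
254 [0.567  0.033  0.1154] [26 24 23]
256 [0.567  0.033  0.1104] [24 23 22]
258 [0.568  0.0329 0.1062] [25 21 20]
260 [0.517  0.0382 0.0526] [ 26  53 111]
262 [0.5256 0.0373 0.0554] [ 28  61 129]
264 [0.529  0.037  0.0532] [ 27  61 128]
266 [0.5349 0.0364 0.0533] [ 31  63 130]
268 [0.5382 0.036  0.0511] [ 30  63 129]
270 [0.5463 0.0352 0.0536] [ 31  63 130]
rib 120 [0.61428679 0.02011198 0.0773421 ] [ 0.6036245  -0.00825806  0.07379662] [0.62378485 0.04825895 0.07978055]
[-1.48575265e-01  5.29854107e-01  1.55416076e+00  2.82095553e-05
  1.05662931e+00 -1.45970267e+00] [0.56040113 0.03372278 0.06550293]
```

The fingertips are really at about z = 0.104 when the report says 0.0655. That is a steady offset of roughly 38 mm, so the fingers passed over the rib without touching it. I'll go back at this height and descend stepwise with force checks.

Emit:
arm_command --series '[[[-0.4,0,0],0],[[-0.8,0,0],0],[[-0.9,0,0],0],[[-0.8,0,0],0],[[-0.5,0,0],0]]'

```text
t: 14.23
eef_pos: [0.6453, 0.0107, 0.0651]
tool_rot: [0.13, 0.992, -0.0, 0.001]
ft_force: [-0.2, 0.4, 0.7]
width: 0.0008
```

Emit:
arm_command --series '[[[0,0,0],0],[[0,0,0],0],[[0,0,0.3],0],[[0,0,0.3],0],[[0,0,0],0]]'

```text
t: 14.65
eef_pos: [0.6417, 0.0119, 0.0476]
tool_rot: [0.13, 0.992, 0.0, -0.002]
ft_force: [0.8, -0.4, 0.1]
width: 0.0005
```

```bash
python3 -c "
from h import *
delta([.643,.0125,.026])
c=cam('scene'); V,U=np.mgrid[:480,:640]; P=world(c,U,V); s=ctrl.state()['eef_pos']
w=(c['range_z']>0)&(c['color'].max(-1)<60)&(np.hypot(P[...,0]-s[0],P[...,1]-s[1])<.02)&(P[...,2]>.06)
print('tip z',np.percentile(P[w][:,2],[0,1,3]), P[w][P[w][:,2]<np.percentile(P[w][:,2],10)].mean(0))"
```

```text
t 14.65 pos [0.6417 0.0119 0.0476] jaw 75.1 F [ 0.8 -0.4  0.1] w 0.0005248686027467138
tool units [-0.05  0.04  0.86] turn units 0.02 tilt [-3.2e-03  5.0e-04 -1.0e+00]
tip z [0.08505137 0.08617988 0.08844178] [0.65016907 0.00994569 0.09016156]
```

Emit:
arm_command --series '[[[-0.05,0,0.3],0],[[0,0,0.3],0],[[0,0,0.15],0],[[0,0,0.05],0],[[0,0,0],0]]'

```text
t: 15.12
eef_pos: [0.6441, 0.0112, 0.0289]
tool_rot: [0.13, 0.992, 0.0, -0.0]
ft_force: [0.4, 0.1, -0.5]
width: 0.0004
```

Emit:
arm_command --series '[[[0.15,0,0],0],[[0.15,0,0],0],[[0.2,0,0],0],[[0.2,0,0],0],[[0.2,0,0],0]]'

```text
t: 15.53
eef_pos: [0.6224, 0.017, 0.0297]
tool_rot: [0.13, 0.992, -0.0, 0.001]
ft_force: [1.9, 0.1, -0.6]
width: 0.0005
```

Emit:
arm_command --series '[[[0.2,0,0],0],[[0.2,0,0],0],[[0.2,0,0],0],[[0.2,0,0],0],[[0.2,0,0],0]]'

```text
t: 15.95
eef_pos: [0.5982, 0.0234, 0.0297]
tool_rot: [0.13, 0.992, -0.0, 0.0]
ft_force: [1.5, -1.4, 1.7]
width: 0.0002
```

```bash
python3 -c "
from h import *
delta([.513,.047,.026])
c=cam('scene'); V,U=np.mgrid[:480,:640]; P=world(c,U,V)
rb=(np.abs(P[...,2]-.077)<.006)&(c['color'].min(-1)>140)&(np.hypot(P[...,0]-.54,P[...,1]-.035)<.14)
print('rib',rb.sum(),P[rb].mean(0))"
```

```text
t 15.95 pos [0.5982 0.0234 0.0297] jaw 75.09 F [ 1.5 -1.4  1.7] w 0.0002048198433650274
tool units [3.54 0.04 0.15] turn units 0.02 tilt [ 5.e-04 -2.e-04 -1.e+00]
rib 44 [0.58472501 0.03534052 0.0771456 ]
```

The lid is moving now, at about 2 N. Continuing to the stop.

Emit:
arm_command --series '[[[0.25,0,0],0],[[0.3,0,0],0],[[0.3,0,0],0],[[0.3,0,0],0],[[0.3,0,0],0]]'

```text
t: 16.42
eef_pos: [0.5627, 0.0329, 0.0295]
tool_rot: [0.13, 0.992, -0.0, 0.0]
ft_force: [0.9, -1.0, 1.3]
width: 0.0004
```

Emit:
arm_command --series '[[[0.3,0,0],0],[[0.3,0,0],0],[[0.3,0,0],0],[[0.2,0,0],0],[[0.1,0,0],0]]'

```text
t: 16.83
eef_pos: [0.5336, 0.0407, 0.0294]
tool_rot: [0.13, 0.992, 0.0, -0.0]
ft_force: [1.1, -0.1, -0.1]
width: 0.0003
```

Emit:
arm_command --series '[[[0.1,0,0],0],[[0.1,0,0],0],[[0.1,0,0],0],[[0.1,0,0],0],[[0.1,0,0],0]]'

```text
t: 17.25
eef_pos: [0.5242, 0.0431, 0.0298]
tool_rot: [0.13, 0.992, -0.0, 0.003]
ft_force: [16.7, -5.0, -10.6]
width: 0.0005
```

The stop is reached, with force rising to about 17 N. Backing off, raising and checking.

Emit:
arm_command --series '[[[-0.4,0,0],0],[[-0.6,0,0],0],[[0,0,-0.6],0],[[0,0,-1],0],[[0,0,-1],0]]'

```text
t: 17.67
eef_pos: [0.5456, 0.0375, 0.0944]
tool_rot: [0.13, 0.992, 0.0, -0.002]
ft_force: [0.1, -0.2, 0.3]
width: 0.0006
```

Emit:
arm_command --series '[[[0,0,-1],0],[[0,0,-1],0],[[0,0,-1],0],[[0,0,-0.5],0],[[0,0,0],0]]'

```text
t: 18.08
eef_pos: [0.5474, 0.0373, 0.1846]
tool_rot: [0.13, 0.992, 0.0, 0.002]
ft_force: [-0.1, -0.0, 0.3]
width: 0.0005
```

```bash
python3 -c "
from h import *
delta([.5,.0,.2])
c=cam('scene'); save('s6',c['color']); V,U=np.mgrid[:480,:640]; P=world(c,U,V)
rb=(np.abs(P[...,2]-.077)<.006)&(c['color'].min(-1)>140)&(np.hypot(P[...,0]-.54,P[...,1]-.035)<.14)
print('rib',rb.sum(),P[rb].mean(0))
print('lid travel from start',np.hypot(*(P[rb].mean(0)-[.6143,.0201,.077])[:2]))"
```

```text
t 18.0833 pos [0.5474 0.0373 0.1846] jaw 75.1 F [-0.1 -0.   0.3] w 0.0004772354840066853
tool units [ 1.44 -1.93 -0.63] turn units 0.02 tilt [ 4.2e-03 -3.0e-04 -1.0e+00]
rib 92 [0.50976973 0.04744391 0.07745677]
lid travel from start 0.10804752017800051
```

View pics/s6.png

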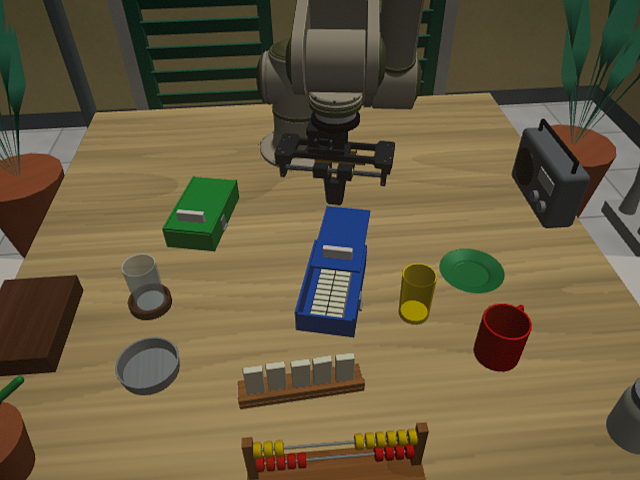

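The glass stands in the ring at (148,285). The lid is open with its rib at (338,252), the tiles are showing, and the bystanders are where they were. The rib moved 108 mm from a start that looked about 10 mm open already. I'll push once more to confirm that's the hard stop and not a momentary jam.

Emit:
arm_command --series '[[[0,0,0.7],0],[[0,0,1],0],[[0,0,1],0],[[0,0,1],0],[[0,0,1],0]]'

```text
t: 18.55
eef_pos: [0.5452, 0.0375, 0.0616]
tool_rot: [0.13, 0.992, 0.0, -0.002]
ft_force: [0.1, -0.4, -0.2]
width: 0.0004
```

Emit:
arm_command --series '[[[0,0,0.9],0],[[0,0,0.5],0],[[0,0,0.1],0],[[0,0,0],0],[[0.3,0,0],0]]'

```text
t: 18.97
eef_pos: [0.5398, 0.0389, 0.0271]
tool_rot: [0.13, 0.992, 0.0, 0.0]
ft_force: [0.7, -0.2, 0.6]
width: 0.0001
```

Emit:
arm_command --series '[[[0.3,0,0],0],[[0.2,0,0],0],[[0.1,0,0],0],[[0,0,0],0],[[0,0,0],0]]'

```text
t: 19.38
eef_pos: [0.5248, 0.043, 0.0274]
tool_rot: [0.13, 0.992, -0.0, 0.0]
ft_force: [0.1, -0.9, -0.2]
width: 0.0004
```

Emit:
arm_command --series '[[[0.1,0,0],0],[[0.05,0,0],0],[[0,0,0],0],[[0,0,0],0],[[0,0,0],0]]'

```text
t: 19.8
eef_pos: [0.5245, 0.0431, 0.0277]
tool_rot: [0.13, 0.992, -0.0, 0.004]
ft_force: [14.0, -3.0, -7.7]
width: 0.0004
```

Emit:
arm_command --series '[[[0.05,0,0],0],[[0,0,0],0],[[0,0,0],0],[[0,0,0],0],[[0,0,0],0]]'

```text
t: 20.22
eef_pos: [0.5245, 0.0431, 0.0278]
tool_rot: [0.13, 0.991, -0.0, 0.006]
ft_force: [19.2, -4.5, -10.9]
width: 0.0004
```

Same position at a steady 14 to 19 N, so this is the hard stop. Retreating and handing in.

Emit:
arm_command --series '[[[-0.4,0,0],0],[[-0.6,0,0],0],[[0,0,-0.6],0],[[0,0,-1],0],[[0,0,-1],0]]'

```text
t: 20.63
eef_pos: [0.5436, 0.0378, 0.0922]
tool_rot: [0.13, 0.992, 0.0, -0.001]
ft_force: [-0.2, -0.5, -0.3]
width: 0.0009
```

Emit:
arm_command --series '[[[0,0,-1],0],[[0,0,-1],0],[[0,0,-1],0],[[0,0,-0.5],0],[[0,0,0],0]]'

```text
t: 21.05
eef_pos: [0.5453, 0.0377, 0.1823]
tool_rot: [0.13, 0.992, -0.0, 0.002]
ft_force: [0.6, -0.0, 0.5]
width: 0.0006
```

Emit:
arm_command --series '[[[0,0,0],0],[[0,0,0],0]]'

```text
t: 21.22
eef_pos: [0.5435, 0.0379, 0.1781]
tool_rot: [0.13, 0.992, 0.0, -0.001]
ft_force: [-0.3, 0.2, -1.0]
width: 0.0006
```

```bash
python3 -c "
from h import *
c=cam('scene'); V,U=np.mgrid[:480,:640]; P=world(c,U,V); z=P[...,2]
rb=(np.abs(z-.077)<.006)&(c['color'].min(-1)>140)&(np.hypot(P[...,0]-.54,P[...,1]-.035)<.14)
print('rib',P[rb].mean(0))
w=(z>.1)&(z<.115)&(np.hypot(P[...,0]-.553,P[...,1]+.3265)<.05)&(c['range_z']>0)
print('glass rim',cv2.minEnclosingCircle(P[w][:,:2].astype(np.float32)*1000),z[w].max())
print(ctrl.state()['ft_force'],workorder.close_job())"
```

```text
rib [0.50958188 0.04738969 0.07752319]
glass rim ((552.267822265625, -326.22882080078125), 33.07573699951172) 0.11226458552211793
the job is handed in; nothing more can be done
[ 0.23515498  0.03098861 -0.39789136] None
```

The job is done and handed in at about 21 s. The glass stands upright in the drinks ring, and the box lid is open to its stop.

- **Glass:** I gripped it at 6.5 N, carried it upright and lowered it until it touched down with about 5 N, then let go. The last check put its rim within about 1 mm of the ring's centre, at a height that fits a glass standing on the ring floor.
- **Lid:** I pushed the rib with the closed fingers to its stop. A second push stopped at the same place, at up to 19 N. The rib moved 108 mm, not the full 120 mm. By my estimate the lid was already 7–10 mm open at the start, so that part rests on the estimate and the firm stop.
- **Other objects:** in the last picture the dominoes, saucer, ashtray and mug looked unmoved. I took that picture before the second push and judged it by eye.

**What disagreed:** the fingertips were really about 38 mm higher than the reported tool position. My first push therefore passed over the rib without touching it. I measured the offset with the camera and repeated the push lower. For the same reason, the grip on the glass was nearer its rim than I had planned, though it held.

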